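Make up a flap-wheel set on the arbor stand

TASK

Make up the sanding wheel set on the upright steel arbor of the square grey stand (not on the round wooden one): first the stepped steel flange, hub up, then the brown flap wheel, then the thin aluminium spacer ring, and last the dark cap nut over the end of the arbor. Each must sit flat on the one below, and the little jar of screws in the middle of the work must be left standing where it is.

Things in the scene. Friction and masses are not known exactly. Their poses are not given: they have to be found in the camera images.
- arbor_tip (a point): The target: tip of the upright steel arbor of the square stand. The stand is fixed to the bench: a grey base plate 100 x 100 mm, 12 mm thick (its top 56 mm below this point), and in its centre the vertical arbor, 16 mm in diameter, rising 56 mm above the plate; its top 10 mm taper to 6 mm diameter. The point is on the axis at the very tip, 68 mm above the bench. z is up.
- tape_stand_top (a point): Not a target: top centre of a fixed round hardwood stand, base 100 mm in diameter and 16 mm thick, with a wooden post 32 mm in diameter (too thick for the bores), 76 mm above the bench in all.
- flange_mid (a point): Stepped steel flange, 16 mm high: a disc 60 mm in diameter and 8 mm thick with a hub 38 mm in diameter and 8 mm high on top, through bore 24 mm. Lies on the bench hub up. The point is on its axis half-way up (8 mm above its underside). z is its axis, hub side. 0.13 to 0.24 kg.
- flap_wheel_mid (a point): Brown flap wheel of abrasive flaps (rigid): 56 mm outside diameter, 18 mm high, through bore 24 mm. Lies flat on the bench. The point is on its axis half-way up (9 mm above its underside); z is its axis. About 0.1 kg.
- spacer_mid (a point): Thin plain aluminium spacer ring: 44 mm outside diameter, 10 mm high, through bore 24 mm. Lies flat on the bench. The point is on its axis half-way up (5 mm above its underside); z is its axis. About 0.06 kg.
- cap_nut_mid (a point): Dark steel round cap nut with fine grip ribs, no thread: 36 mm outside diameter, 26 mm high, closed flat top, blind bore 24 mm in diameter and 16 mm deep from below. Stands on the bench bore down, and just drops over the arbor's end. The point is on its axis half-way up (13 mm above its underside); z is its axis, closed end. About 0.1 kg.
- jar_mid (a point): Bystander: small upright jar of screws with a yellow lid, 36 mm in diameter, 54 mm high, loose, standing among the parts. The point is at its centre, 27 mm above its underside. Leave it where it stands.
There are look-alikes about, which are no part of the job. Of the things shaped like the part that bears arbor_tip, the grey one is meant.

How it is judged:
By the outcome, as a careful person would: the job done as asked, in the order asked, and still so for the second after the job is handed in, with the robot touching nothing.
It also fails if it takes over 109 s, if anything falls off the work surface, if the arm or the gripper's body presses on something with over 40 N, if the wrist force passes 120 N, or if a joint passes its speed limit or range.

ROBOT

A 6-joint arm with a two-finger parallel gripper is mounted at the origin on the work surface. World frame = base frame: x ahead of the robot, y to its left, z up, the work surface at z = 0. Lengths are in m, angles in rad, forces in N, time in s.
With the tool pointing down it reaches from about 0.3 to 0.775 m from the base axis. Payload 14.6 kg.
Tool frame: the origin (TCP) lies on the centre line of the jaws, within the pads' length; the fingertips stand 19 mm ahead of it and the grasp point (between the pads) is the TCP; z points along the fingers, y is the direction in which the jaws open and shut (so a half turn about z gives the same grasp; the last joint's range is limited). The gripper opens to 94 mm and grips with 3 to 60 N. Pads are 16 mm wide; open, the fingers measure 119 mm over their backs; the gripper's body (75 mm by 177 mm) begins 78 mm behind the grasp point.
Start: joints at [1.077, 0.3, 1.521, -0, 1.321, -0.067], TCP at [0.228, 0.501, 0.224] pointing down, gripper open.
Joint ranges: [-3.03, 3.03], [-0.79, 2.21], [0.23, 2.52], [-1.04, 4.18], [0, 3.07], [-2.55, 2.55]. Speed limits (rad/s): [2.22, 2.22, 2.57, 3.14, 3.14, 3.14].

INTERFACE

Orientations are given as [roll, pitch, yaw] about the fixed x, y, z axes, in that order (R = Rz(yaw) Ry(pitch) Rx(roll)).
In Python, from station import ctrl gives the robot as it stands. The module is installed in compiled form; this text tells all that it offers.
- The arm moves only by the shell command python3 -m creep 'ROWS' [FORCE]. ROWS is a JSON object of lists of equal length, an entry for each row: "translation": the shift along the world's x, y, z in mm, a list of three; "yaw": the turn about the world's z in rad; "gripper": the closure in counts, from 0 (fully open) to 255 (shut). A call has 1 to 5 rows; each row is the pose to reach, as a shift and turn from the pose measured when the call began; what a row does not reach only later rows make up. A row lasts 1/12 s, in which the tool goes at most 41.7 mm and 7.16 degrees, less where a joint would pass 70% of its speed; a pose out of reach is approached as far as the arm can. A call with a gripper value outside its range is refused whole. The fingers move at their own pace and stop on an object; FORCE is the grip in N (left out, the last holds). Time passes only in rows, so rows that repeat a pose let the fingers close. It gives the time, the measured TCP pose, the force and the opening at its end, in the units of the state.
- ctrl.get_obs(): the state, without advancing time (a new reading comes with each control period).
- ctrl.camera(name): name is "side" or "top" or "wrist"; returns a dict with "pixels" (480x640x3 uint8, red, green, blue), "depth" (480x640 float32, m along the optical axis (not along the pixel's ray), 0 where there is no reading), "fx", "fy", "cx", "cy" (pixels), "R" (3x3) and "t" (3): a world point X has camera coordinates R X + t; the wrist camera has in their place "tool_from_camera" (4x4, takes a point from camera to tool coordinates, whose origin is the TCP and whose axes are the flange's). Camera axes: x right, y down, z forward; pixel columns grow to the right and rows downward; lengths in m; the calibration is good to about 2 mm. A picture is of the moment at which its call begins: read the wrist's pose just before it.
- ctrl.hand_in(): hands the job in, once; it reports no verdict.
The state is a dict: "time_s": time; "qpos": joint angles; "joint_vel": joint speeds; "tau": joint torques, N m; "ee_pos": TCP position; "eef_rot": TCP orientation; "force": force on the tool from outside, world axes, zero at the start; "moment": the same for the moment, N m; "grip_width": finger opening in m.
Only numpy, scipy, OpenCV 4.12 (cv2) and the standard library are available. Lean on these libraries where they do the work, as an engineer would, in place of code of your own. Each camera call takes 0.05 s, during which the arm holds its last target. There are 200 camera calls.

## Working session

There is one attempt and no reset: what is moved stays moved. The work goes in short steps, Python scripts to look and compute and a shell command to move; the robot and the scene stay as the last step left them, time stands still between calls to the robot, and variables do not carry over. Pictures are saved under pics/ and viewed, about 12 in all and at most 16, crops included, and the job is handed in when it is done.

```bash
mkdir -p pics
cat > h.py <<'E'
import numpy as np,cv2
from station import ctrl
def cam(n):
    o=ctrl.get_obs(); c=ctrl.camera(n); c['o']=o; np.save(f'/tmp/{n}.npy',c,allow_pickle=True); return c
def load(n): return np.load(f'/tmp/{n}.npy',allow_pickle=True).item()
def pose(c):
    if 'tool_from_camera' in c:
        from scipy.spatial.transform import Rotation as Ro
        T=np.array(c['tool_from_camera']);Rt=Ro.from_euler('xyz',c['o']['eef_rot']).as_matrix()
        return Rt@T[:3,:3], Rt@T[:3,3]+np.array(c['o']['ee_pos'])
    R=np.array(c['R']);return R.T,-R.T@np.array(c['t'])
def ray(c,u,v,z):
    R,p=pose(c); d=R@np.array([(u-c['cx'])/c['fx'],(v-c['cy'])/c['fy'],1]); return p+d*(z-p[2])/d[2]
def cloud(c):
    R,p=pose(c); v,u=np.mgrid[:480,:640]; d=c['depth']
    P=np.stack([(u-c['cx'])/c['fx']*d,(v-c['cy'])/c['fy']*d,d],-1)@R.T+p; P[d==0]=np.nan; return P
def save(c,n): cv2.imwrite(f'pics/{n}.png',c['pixels'][...,::-1])
E
python3 - <<'E'
from h import *
for n in('top','side'):
    c=cam(n);save(c,n);print(n,pose(c)[1],c['fx'])
print(ctrl.get_obs())
E
```

```text
top [ 0.3545608  -0.07475816  1.03757079] 475.3664452618491
side [0.24543356 0.4757367  0.81752515] 489.2902455612261
{'time_s': 0.1, 'qpos': array([ 1.07739422e+00,  3.00405604e-01,  1.52149727e+00,  6.43614245e-07,
        1.32070568e+00, -6.65898147e-02]), 'joint_vel': array([-1.39184803e-05, -2.71140118e-03, -1.18758662e-03,  6.15697463e-04,
       -3.77745445e-04,  1.29842781e-03]), 'tau': array([-1.42441348e-05, -5.32646763e+01, -3.53279650e+01,  7.08008045e-02,
        2.36168504e-02, -3.08263179e-05]), 'ee_pos': array([0.2275823 , 0.50047607, 0.2239577 ]), 'eef_rot': array([-3.14057905e+00, -6.82205716e-05,  2.71478017e+00]), 'force': array([ 1.01452514,  0.14814383, -0.5684873 ]), 'moment': array([ 0.0038455 , -0.01746809,  0.00782613]), 'grip_width': 0.09412168931127267}
```

View pics/top.png

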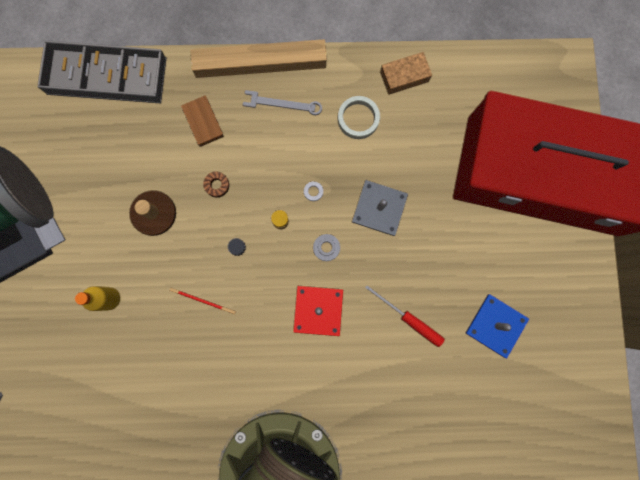

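View pics/side.png

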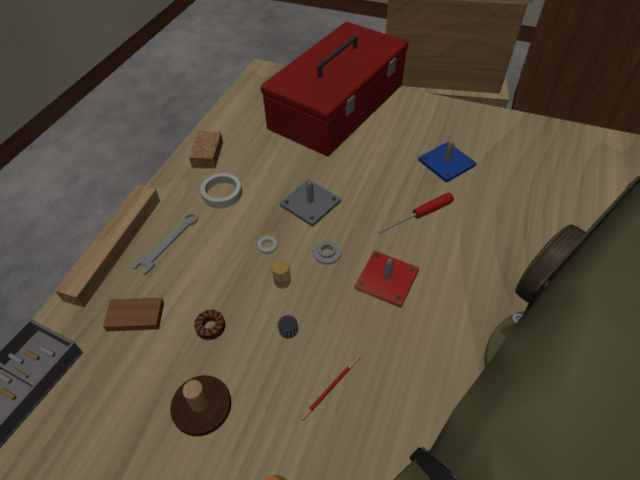

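Top picture: stands are grey at (380,208), and the look-alikes are red (318,311), blue (497,326) and round wood (152,212). The rings are the spacer at (313,191), the flange at (327,248) and the brown flap wheel at (216,184), with a large white ring at (358,117) that isn't a part. The cap nut is at (236,247) and the jar at (280,219). I choose the grey stand and those four parts.

Run:
```python
from h import *
c=load('top');P=cloud(c)
print('axes x',pose(c)[0].round(2).tolist())
print('bench z',np.nanmedian(P[330:400,200:280,2]))
# name,pixel,window,ztop band,height
for n,u,v,w,zt,dia in [('flange',327,248,20,.016,38),('wheel',216,184,20,.018,56),('spacer',313,191,15,.010,44),('nut',236,247,14,.026,36),('jar',280,219,14,.054,36),('grey',380,208,36,.012,141)]:
    Q=P[v-w:v+w+1,u-w:u+w+1]; m=(Q[...,2]>zt-.005)&(Q[...,2]<zt+.006)
    ys,xs=np.nonzero(m); pts=np.stack([xs+u-w,ys+v-w],1).astype(np.float32)
    (a,b),r=cv2.minEnclosingCircle(pts); X=ray(c,a,b,zt)
    print(n,'px',round(a,1),round(b,1),'n',m.sum(),'zmed',Q[m][:,2].mean().round(4),'dia mm',round(2*r/475*1e3*(1.0376-zt),1),dia,'XY',(X[:2]*1e3).round(1),'r',np.hypot(*X[:2]).round(3), 'zmax',np.nanmax(Q[...,2]).round(3))
    if n=='grey': print(cv2.minAreaRect(pts), 'minrect ctr',ray(c,*cv2.minAreaRect(pts)[0],.012))
big=cv2.hconcat([cv2.resize(c['pixels'][150:290,190:420],None,fx=3.4,fy=3.4,interpolation=cv2.INTER_CUBIC)])
cv2.imwrite('pics/crop.png',big[...,::-1])
w=cam('wrist');print(w['tool_from_camera'],w['fx'],w['cx'],w['cy'])
```

```text
axes x [[-0.03, -0.99, 0.12], [-1.0, 0.03, -0.02], [0.01, -0.12, -0.99]]
bench z 0.00034897675357703495
flange px 325.2 246.9 n 163 zmed 0.0156 dia mm 53.2 38 XY [ 467.5 -109.3] r 0.48 zmax 0.021
wheel px 215.4 183.5 n 422 zmed 0.0183 dia mm 55.2 56 XY [613.1 126.9] r 0.626 zmax 0.025
spacer px 312.0 190.5 n 217 zmed 0.0098 dia mm 73.8 44 XY [594.2 -84.1] r 0.6 zmax 0.015
nut px 235.4 246.0 n 225 zmed 0.0257 dia mm 36.8 36 XY [473.4  82.8] r 0.481 zmax 0.031
jar px 279.0 217.8 n 224 zmed 0.054 dia mm 35.0 36 XY [527.2 -13. ] r 0.527 zmax 0.059
grey px 379.5 207.5 n 1937 zmed 0.0121 dia mm 134.3 141 XY [ 552.  -231.3] r 0.598 zmax 0.07
((378.3128967285156, 210.72998046875), (45.62061309814453, 52.03697204589844), 17.87869644165039) minrect ctr [ 0.54482502 -0.22841184  0.012     ]
[[-3.54278432e-04 -9.63742799e-01 -2.66832702e-01  7.75666748e-02]
 [ 9.99999898e-01 -4.16458536e-04  1.76442088e-04  5.89889548e-05]
 [-2.81169548e-04 -2.66832613e-01  9.63742848e-01 -1.61000906e-01]
 [ 0.00000000e+00  0.00000000e+00  0.00000000e+00  1.00000000e+00]] 397.65423298078616 318.1919753177224 246.0437797805957
```

View pics/crop.png

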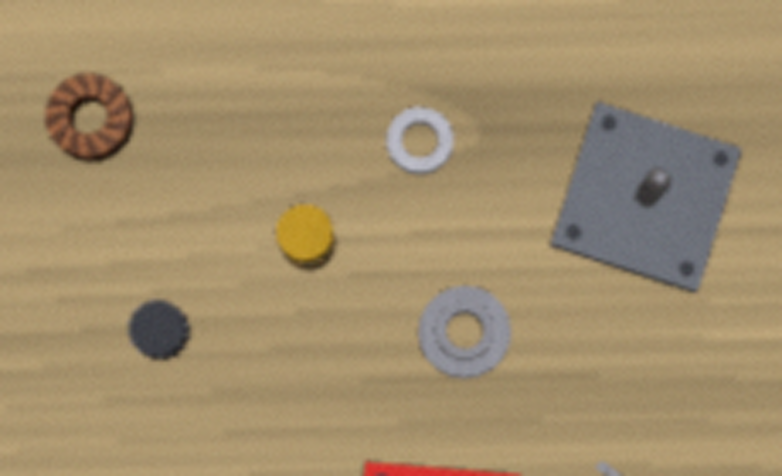

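The crop confirms the choice: flange at crop (464,328), wheel (90,116), spacer (420,140), nut (159,329), jar (305,235), and the grey stand with its arbor at (655,185). Next I move above the flange.

```bash
python3 -m creep '{"translation":[[12,-38,0],[25,-76,0],[37,-114,0],[50,-152,0],[62,-190,0]],"yaw":[0,0,0,0,0],"gripper":[0,0,0,0,0]}' 30
python3 -m creep '{"translation":[[12,-38,0],[25,-76,0],[37,-114,0],[50,-152,0],[62,-190,0]],"yaw":[0,0,0,0,0],"gripper":[0,0,0,0,0]}'
python3 -m creep '{"translation":[[14,-38,0],[29,-76,0],[43,-114,0],[57,-152,0],[71,-190,0]],"yaw":[0,0,0,0,0],"gripper":[0,0,0,0,0]}'
python3 -m creep '{"translation":[[12,-14,-25],[25,-28,-50],[43,-41,-90],[43,-41,-90],[43,-41,-90]],"yaw":[0,0,0,0,0],"gripper":[0,0,0,0,0]}'
```

```text
time_s: 0.57
ee_pos: [0.2896, 0.3087, 0.2238]
eef_rot: [-3.141, -0.0, 2.715]
force: [1.5, -0.2, 1.0]
grip_width: 0.0943
time_s: 0.98
ee_pos: [0.3516, 0.1168, 0.2239]
eef_rot: [-3.141, 0.0, 2.716]
force: [1.0, 0.2, 0.5]
grip_width: 0.0939
time_s: 1.4
ee_pos: [0.4227, -0.0754, 0.224]
eef_rot: [-3.141, 0.001, 2.715]
force: [0.6, 0.9, 0.7]
grip_width: 0.0939
time_s: 1.82
ee_pos: [0.465, -0.1164, 0.132]
eef_rot: [-3.14, -0.004, 2.714]
force: [0.5, 0.8, 0.4]
grip_width: 0.094
```

Run:
```python
from h import *
c=cam('wrist');save(c,'w1');P=cloud(c);R,p=pose(c)
for z in(0,.016):
    q=R.T@(np.array([.4675,-.111,z])-p);print('pred',q[:2]/q[2]*c['fx']+[c['cx'],c['cy']])
m=((P[...,2]>.011)&(P[...,2]<.021)&(np.hypot(P[...,0]-.4675,P[...,1]+.111)<.04)).astype(np.uint8)
ks=cv2.findContours(m,0,1)[0];k=max(ks,key=cv2.contourArea);(a,b),r=cv2.minEnclosingCircle(k);print(a,b,r,'hub',ray(c,a,b,.016),'ell',ray(c,*cv2.fitEllipse(k)[0],.016),'dia',2*r*np.median(c['depth'][m>0])/c['fx'])
```

```text
pred [326.11464353 242.33605636]
pred [326.52102115 247.94592694]
329.0780334472656 248.19601440429688 25.98476219177246 hub [ 0.46843846 -0.1093925   0.016     ] ell [ 0.46847336 -0.10949566  0.016     ] dia 0.03758724
```

View pics/w1.png

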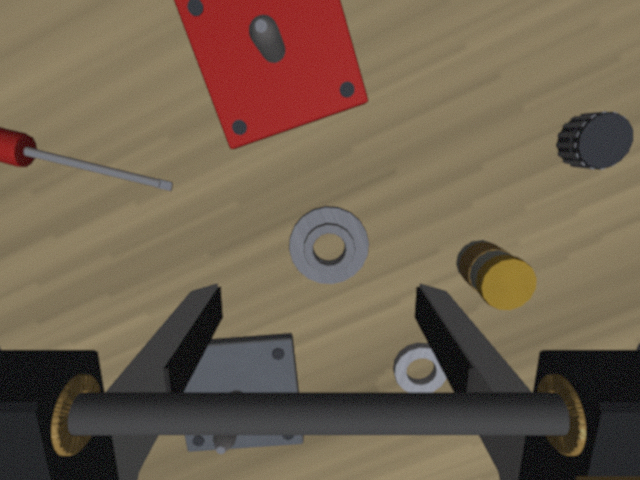

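The wrist view shows the flange hub at (329,248) between the open jaws. Its 37.6 mm diameter matches the hub. I'll grip the hub.

```bash
python3 -m creep '{"translation":[[3.5,7,-30],[3.5,7,-60],[3.5,7,-90],[3.5,7,-103],[3.5,7,-103]],"yaw":[0,0,0,0,0],"gripper":[0,0,0,60,100]}' 30
python3 -m creep '{"translation":[[0,0,0],[0,0,0],[0,0,0],[0,0,0],[0,0,0]],"yaw":[0,0,0,0,0],"gripper":[255,255,255,255,255]}'
python3 -m creep '{"translation":[[0,0,0],[0,0,0],[0,0,0],[0,0,0],[0,0,0]],"yaw":[0,0,0,0,0],"gripper":[255,255,255,255,255]}'
python3 -m creep '{"translation":[[0,0,20],[0,0,50],[0,0,80],[0,0,100],[0,0,100]],"yaw":[0,0,0,0,0],"gripper":[255,255,255,255,255]}'
```

```text
time_s: 2.28
ee_pos: [0.4683, -0.1084, 0.0307]
eef_rot: [-3.141, -0.002, 2.716]
force: [-0.2, 0.7, 0.5]
grip_width: 0.0839
time_s: 2.7
ee_pos: [0.4687, -0.1085, 0.0316]
eef_rot: [-3.141, -0.001, 2.716]
force: [0.0, -0.6, -1.1]
grip_width: 0.0505
time_s: 3.12
ee_pos: [0.4689, -0.1086, 0.032]
eef_rot: [-3.141, -0.0, 2.716]
force: [-1.8, -1.2, 6.2]
grip_width: 0.0363
time_s: 3.53
ee_pos: [0.4704, -0.1091, 0.1356]
eef_rot: [3.142, 0.006, 2.716]
force: [1.2, -0.5, -0.7]
grip_width: 0.0361
```

Run:
```python
from h import *
c=cam('wrist');save(c,'w2');print(c['o']['force'],c['o']['grip_width'])
```

```text
[ 1.202819   -0.45910286 -0.68494859] 0.03607499566824803
```

View pics/w2.png

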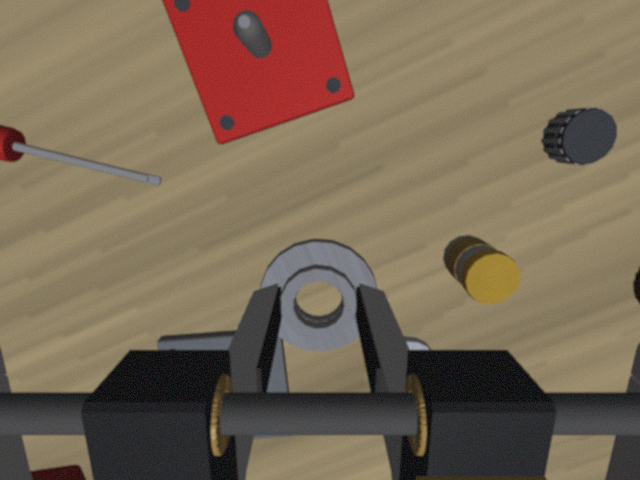

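Run:
```python
from h import *
c=load('wrist');P=cloud(c);o=c['o'];g=P[200:380,230:410].reshape(-1,3);e=np.array(o['ee_pos'])
g=g[(np.hypot(g[:,0]-e[0],g[:,1]-e[1])<.035)]
print('ee',e.round(4));h,b=np.histogram(g[:,2]-e[2],np.arange(-.045,.01,.002));print(dict(zip((b*1e3).round(),h)))
m=((P[...,2]>e[2]-.04)&(P[...,2]<e[2]-.005));m[:, :230]=0;m[:,410:]=0;m[350:]=0
# disc outline excluding finger occlusion: disc top z about e-.022..-.03
for n in('top','side'):
    t=load(n);Q=cloud(t);k=(Q[...,2]>.035)&(Q[...,2]<.075)&(abs(Q[...,0]-.56)<.05)&(abs(Q[...,1]+.235)<.05)
    q=Q[k];print(n,k.sum(),q[:,2].max(),q.mean(0).round(4),'top part',q[q[:,2]>.062].mean(0).round(4), (q[:,2]>.062).sum())
d=g[(g[:,2]-e[2]<-.008)&(g[:,2]-e[2]>-.036)]
np.save('/tmp/d.npy',d)
```

```text
ee [ 0.4704 -0.1091  0.1356]
{np.float64(-45.0): np.int64(0), np.float64(-43.0): np.int64(0), np.float64(-41.0): np.int64(0), np.float64(-39.0): np.int64(0), np.float64(-37.0): np.int64(0), np.float64(-35.0): np.int64(0), np.float64(-33.0): np.int64(1), np.float64(-31.0): np.int64(51), np.float64(-29.0): np.int64(167), np.float64(-27.0): np.int64(281), np.float64(-25.0): np.int64(3076), np.float64(-23.0): np.int64(1041), np.float64(-21.0): np.int64(179), np.float64(-19.0): np.int64(293), np.float64(-17.0): np.int64(2005), np.float64(-15.0): np.int64(619), np.float64(-13.0): np.int64(89), np.float64(-11.0): np.int64(115), np.float64(-9.0): np.int64(108), np.float64(-7.0): np.int64(127), np.float64(-5.0): np.int64(135), np.float64(-3.0): np.int64(122), np.float64(-1.0): np.int64(142), np.float64(1.0): np.int64(140), np.float64(3.0): np.int64(139), np.float64(5.0): np.int64(148), np.float64(7.0): np.int64(161)}
top 65 0.07037425178884771 [ 0.5513 -0.2298  0.0581] top part [ 0.5526 -0.2309  0.0662] 25
side 86 0.07123483005624742 [ 0.5526 -0.2256  0.0536] top part [ 0.5527 -0.2277  0.066 ] 21
```

```bash
python3 -m creep '{"translation":[[23,-27,13],[46,-55,26],[69,-82,39],[92,-110,52],[115,-137,64]],"yaw":[0,0,0,0,0],"gripper":[255,255,255,255,255]}'
python3 - <<'E'
from h import *
c=cam('wrist');save(c,'w3');P=cloud(c);print(c['o']['ee_pos'])
k=(P[...,2]>.045)&(P[...,2]<.075)&(abs(P[...,0]-.553)<.04)&(abs(P[...,1]+.231)<.04)
q=P[k];print(k.sum(),q.mean(0),q[q[:,2]>.064].mean(0),np.argwhere(k).mean(0))
# tip: bright disc; plate mask for centre
pl=((P[...,2]>.007)&(P[...,2]<.017)&(abs(P[...,0]-.553)<.09)&(abs(P[...,1]+.231)<.09)).astype(np.uint8)
pl=cv2.morphologyEx(pl,cv2.MORPH_OPEN,np.ones((5,5)));kk=max(cv2.findContours(pl,0,1)[0],key=cv2.contourArea)
xy=np.array([ray(c,*x[0],.012)[:2] for x in kk],np.float32)*1e3;print('plate',cv2.minAreaRect(xy))
T=cloud(load('top'));q=T[90:235,440:];q=q[q[...,2]>.05];print('toolbox y max',q[:,1].max(),'zmax',q[:,2].max(),'at',q[q[:,1].argmax()])
E
```

```text
time_s: 4.0
ee_pos: [0.5849, -0.2471, 0.1954]
eef_rot: [-3.141, 0.0, 2.716]
force: [0.5, 0.1, -2.1]
grip_width: 0.0357
[ 0.58488403 -0.2471165   0.19537552]
393 [ 0.55310218 -0.22967455  0.06270784] [ 0.55404274 -0.22998951  0.0670566 ] [194.07633588 321.78371501]
plate ((554.2972412109375, -230.08804321289062), (99.64967346191406, 99.6492919921875), 70.34184265136719)
toolbox y max -0.39034122633801105 zmax 0.17444529361030425 at [ 0.57442719 -0.39034123  0.12719873]
```

View pics/w3.png

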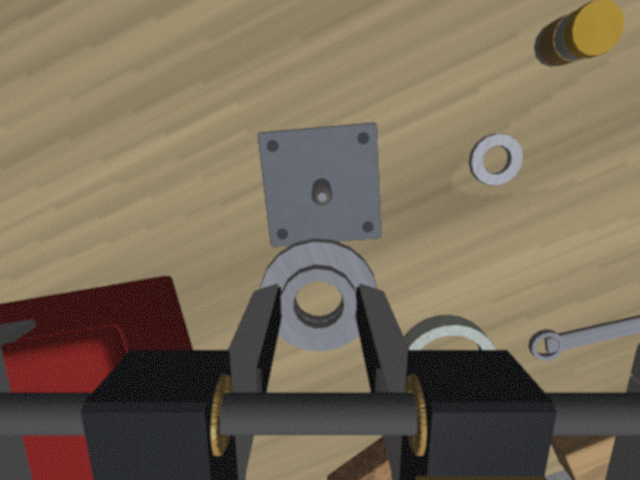

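The wrist view shows the flange held, level, with its disc centred near (318.5,294.5). The arbor is at (322,195) on a plate measuring 99.65 mm square.

Run:
```python
from h import *
c=load('wrist');e=np.array(c['o']['ee_pos'])
print((ray(c,318.5,294.5,e[2]-.024)-e)*1e3,(ray(c,319.5,297.5,e[2]-.016)-e)*1e3)
P=cloud(c);m=((abs(P[...,2]-e[2]+.024)<.004)&(np.hypot(*(P[...,:2]-e[:2]).transpose(2,0,1))<.045)).astype(np.uint8)
k=np.concatenate(cv2.findContours(m,0,1)[0]);xy=np.array([ray(c,*x[0],e[2]-.024)[:2]-e[:2] for x in k],np.float32)*1e3
print(cv2.minEnclosingCircle(xy))
```

```text
[ -1.01937586   0.71847645 -24.        ] [ -2.42521602   1.87530009 -16.        ]
((0.4014306962490082, 0.2547489106655121), 30.285642623901367)
```

```bash
python3 -m creep '{"translation":[[-30,17,0],[-30.4,17,-20],[-30.4,17,-60],[-30.4,17,-75],[-30.4,17,-75]],"yaw":[0,0,0,0,0],"gripper":[255,255,255,255,255]}'
python3 -m creep '{"translation":[[0,0,-12],[0,0,-24],[0,0,-36],[0,0,-50],[0,0,-50]],"yaw":[0,0,0,0,0],"gripper":[255,255,255,255,255]}'
```

```text
time_s: 4.47
ee_pos: [0.5552, -0.2334, 0.1162]
eef_rot: [-3.141, -0.005, 2.714]
force: [-0.2, 0.7, -1.4]
grip_width: 0.0358
time_s: 4.88
ee_pos: [0.5542, -0.2329, 0.0634]
eef_rot: [-3.141, -0.008, 2.714]
force: [-0.4, 1.2, -1.8]
grip_width: 0.0359
```

```bash
python3 -m creep '{"translation":[[0,2.5,-5],[0,2.5,-10],[0,2.5,-15],[0,2.5,-18],[0,2.5,-18]],"yaw":[0,0,0,0,0],"gripper":[255,255,255,255,255]}'
python3 -m creep '{"translation":[[0,0,-1],[0,0,-1]],"yaw":[0,0],"gripper":[255,255]}'
```

```text
time_s: 5.3
ee_pos: [0.554, -0.2303, 0.045]
eef_rot: [-3.141, -0.009, 2.714]
force: [-0.3, -0.4, -2.4]
grip_width: 0.0363
time_s: 5.47
ee_pos: [0.5542, -0.2304, 0.0442]
eef_rot: [-3.141, -0.008, 2.714]
force: [0.3, -0.1, -2.3]
grip_width: 0.0361
```

```bash
python3 -m creep '{"translation":[[0,0,-1],[0,0,-1],[0,0,-1],[0,0,-1],[0,0,-1]],"yaw":[0,0,0,0,0],"gripper":[255,255,0,0,0]}'
python3 -m creep '{"translation":[[0,0,0],[0,0,0],[0,0,0],[0,0,0],[0,0,10]],"yaw":[0,0,0,0,0],"gripper":[0,0,0,0,0]}'
python3 -m creep '{"translation":[[0,0,20],[0,0,60],[0,0,100],[0,0,120],[0,0,120]],"yaw":[0,0,0,0,0],"gripper":[0,0,0,0,0]}'
cat >> h.py <<'E'
def disc(c,z,cx,cy,r=.04,tol=.004):
    "top-face circle at height z near cx,cy: centre mm, radius mm, and plane tilt"
    P=cloud(c);m=((abs(P[...,2]-z)<tol)&(np.hypot(P[...,0]-cx,P[...,1]-cy)<r)).astype(np.uint8)
    m=cv2.morphologyEx(m,cv2.MORPH_OPEN,np.ones((3,3),np.uint8))
    k=np.concatenate(cv2.findContours(m,0,1)[0]);xy=np.array([ray(c,*x[0],z)[:2] for x in k],np.float32)*1e3
    q=P[m>0];A=np.c_[q[:,:2]-[cx,cy],np.ones(len(q))];s=np.linalg.lstsq(A,q[:,2],rcond=None)[0]
    return [np.round(x,1) for x in cv2.minEnclosingCircle(xy)],'zmed',np.median(q[:,2]).round(4),'slope',s.round(3),len(q)
E
python3 - <<'E'
from h import *
c=cam('wrist');save(c,'w4');print(disc(c,.028,.5543,-.2301,.024),disc(c,.020,.5543,-.2301))
E
```

```text
time_s: 5.88
ee_pos: [0.5544, -0.2305, 0.0434]
eef_rot: [-3.141, -0.008, 2.714]
force: [-0.4, -0.4, -0.8]
grip_width: 0.0527
time_s: 6.3
ee_pos: [0.5535, -0.2301, 0.052]
eef_rot: [-3.141, -0.011, 2.714]
force: [0.3, 0.1, -0.4]
grip_width: 0.0862
time_s: 6.72
ee_pos: [0.5551, -0.2308, 0.1783]
eef_rot: [-3.141, -0.002, 2.714]
force: [0.4, 0.1, 1.0]
grip_width: 0.0942
([array([ 554.7, -230.4]), np.float64(19.0)], 'zmed', np.float64(0.0285), 'slope', array([ 0.013, -0.007,  0.028]), 893) ([array([ 554.6, -230.3]), np.float64(29.9)], 'zmed', np.float64(0.0207), 'slope', array([ 0.002, -0.   ,  0.021]), 2301)
```

The flange is seated: hub top at 28.5 mm, 0.5 mm off-axis, and flat. Now the wheel.

```bash
python3 -m creep '{"translation":[[6,36,0],[12,72,0],[17,107,0],[23,143,0],[29,179,0]],"yaw":[0,0,0,0,0],"gripper":[0,0,0,0,0]}'
python3 -m creep '{"translation":[[6,36,0],[12,72,0],[17,107,-10],[23,143,-20],[29,179,-30]],"yaw":[0,0,0,0,0],"gripper":[0,0,0,0,0]}'
python3 -m creep '{"translation":[[0,0,-10],[0,0,-10]],"yaw":[0,0],"gripper":[0,0]}'
python3 - <<'E'
from h import *
c=cam('wrist');print(c['o']['ee_pos'],disc(c,.018,.613,.127))
E
```

```text
time_s: 7.18
ee_pos: [0.5828, -0.0498, 0.174]
eef_rot: [-3.14, -0.008, 2.713]
force: [0.3, 0.1, 0.4]
grip_width: 0.0937
time_s: 7.6
ee_pos: [0.6112, 0.131, 0.1425]
eef_rot: [-3.139, -0.009, 2.713]
force: [1.6, 0.1, 0.3]
grip_width: 0.0942
time_s: 7.77
ee_pos: [0.6095, 0.1325, 0.1288]
eef_rot: [-3.136, -0.014, 2.716]
force: [-0.0, -0.7, -0.7]
grip_width: 0.0939
[0.60952654 0.13249167 0.12880329] ([array([614.3, 129.6]), np.float64(28.3)], 'zmed', np.float64(0.0192), 'slope', array([ 0.004, -0.001,  0.019]), 3765)
```

```bash
python3 -m creep '{"translation":[[4.8,-3,-30],[4.8,-3,-65],[4.8,-3,-95],[4.8,-3,-106],[4.8,-3,-106]],"yaw":[0,0,0,0,0],"gripper":[0,0,0,0,80]}'
python3 -m creep '{"translation":[[0,0,0],[0,0,0],[0,0,0],[0,0,0],[0,0,0]],"yaw":[0,0,0,0,0],"gripper":[255,255,255,255,255]}'
python3 -m creep '{"translation":[[0,0,0],[0,0,0],[0,0,0],[0,0,0],[0,0,0]],"yaw":[0,0,0,0,0],"gripper":[255,255,255,255,255]}'
python3 -m creep '{"translation":[[0,0,20],[0,0,55],[0,0,90],[0,0,125],[0,0,150]],"yaw":[0,0,0,0,0],"gripper":[255,255,255,255,255]}'
python3 - <<'E'
from h import *
c=cam('wrist');save(c,'w5');P=cloud(c);o=c['o'];e=np.array(o['ee_pos']);d=P-e
s=(np.hypot(d[...,0],d[...,1])<.035)&(abs(d[...,2])<.04);h,b=np.histogram(d[s][:,2],np.arange(-.03,.01,.002));print(e,dict(zip((b*1e3).round().tolist(),h.tolist())))
E
```

```text
time_s: 8.23
ee_pos: [0.6139, 0.1268, 0.0224]
eef_rot: [-3.135, -0.016, 2.713]
force: [0.5, -0.2, 0.7]
grip_width: 0.0905
time_s: 8.65
ee_pos: [0.6144, 0.1269, 0.0236]
eef_rot: [-3.136, -0.014, 2.713]
force: [0.7, 0.6, 0.7]
grip_width: 0.0577
time_s: 9.07
ee_pos: [0.6144, 0.1269, 0.0236]
eef_rot: [-3.136, -0.014, 2.713]
force: [-0.7, 0.1, 0.5]
grip_width: 0.0548
time_s: 9.48
ee_pos: [0.6147, 0.127, 0.1769]
eef_rot: [-3.137, -0.012, 2.713]
force: [1.4, 0.9, -0.8]
grip_width: 0.0547
[0.61472346 0.12702009 0.17686458] {-30.0: 0, -28.0: 0, -26.0: 0, -24.0: 6, -22.0: 88, -20.0: 192, -18.0: 234, -16.0: 217, -14.0: 268, -12.0: 257, -10.0: 295, -8.0: 525, -6.0: 5494, -4.0: 3277, -2.0: 116, 0.0: 101, 2.0: 107, 4.0: 123, 6.0: 131}
```

```bash
python3 - <<'E'
from h import *
c=load('wrist');e=np.array(c['o']['ee_pos']);print((e*1e3).round(1),disc(c,e[2]-.005,e[0],e[1]))
E
python3 -m creep '{"translation":[[-6,-36,0],[-12,-72,0],[-18,-107,0],[-24,-143,0],[-30,-179,0]],"yaw":[0,0,0,0,0],"gripper":[255,255,255,255,255]}'
python3 -m creep '{"translation":[[-6,-36,0],[-12,-72,0],[-18,-107,-10],[-24,-143,-20],[-30,-179,-40]],"yaw":[0,0,0,0,0],"gripper":[255,255,255,255,255]}'
python3 -m creep '{"translation":[[0,0,0],[0,0,0],[0,0,0]],"yaw":[0,0,0],"gripper":[255,255,255]}'
```

```text
[614.7 127.  176.9] ([array([607.5, 130.2]), np.float64(39.1)], 'zmed', np.float64(0.1725), 'slope', array([ 0.007, -0.002,  0.172]), 9577)
time_s: 9.95
ee_pos: [0.5855, -0.0532, 0.1812]
eef_rot: [-3.141, -0.007, 2.713]
force: [0.6, -1.1, -1.4]
grip_width: 0.0552
time_s: 10.37
ee_pos: [0.5556, -0.2342, 0.1423]
eef_rot: [-3.14, -0.004, 2.714]
force: [1.4, 0.4, -1.5]
grip_width: 0.0553
time_s: 10.62
ee_pos: [0.5557, -0.2339, 0.1423]
eef_rot: [-3.141, -0.004, 2.713]
force: [-0.2, 0.2, -1.3]
grip_width: 0.0554
```

Run:
```python
from h import *
c=cam('wrist');save(c,'w6');e=np.array(c['o']['ee_pos']);print(e)
for u,v in((319,310),(319,320)): print(u,v,(ray(c,u,v,e[2]-.005)-e)*1e3)
```

```text
[ 0.55566015 -0.23394475  0.14230554]
319 310 [-1.21914047  1.04184653 -5.        ]
319 320 [ 3.28334    -1.01345428 -5.        ]
```

View pics/w6.png

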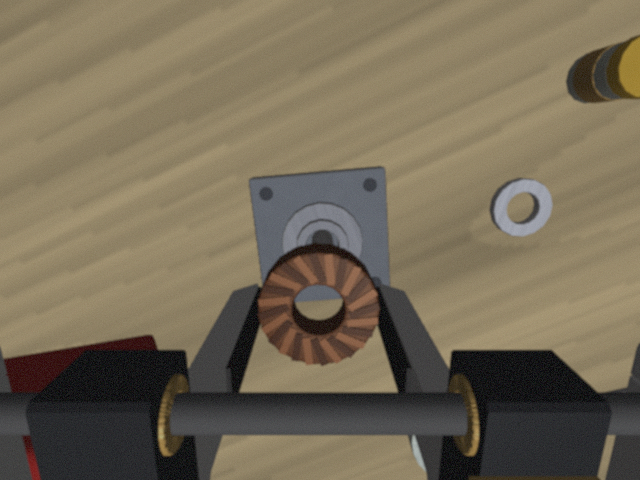

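The wheel is held level with its centre at (319,307.5), i.e. about (-2.3, +1.5) mm from the TCP. I'll correct for that and lower.

```bash
python3 -m creep '{"translation":[[1.3,2,-15],[1.3,2,-30],[1.3,2,-40],[1.3,2,-40],[1.3,2,-40]],"yaw":[0,0,0,0,0],"gripper":[255,255,255,255,255]}'
```

```text
time_s: 11.08
ee_pos: [0.5575, -0.2308, 0.103]
eef_rot: [-3.141, -0.004, 2.715]
force: [-0.1, 0.2, -0.7]
grip_width: 0.0556
```

```bash
python3 -m creep '{"translation":[[-0.5,-1,-8],[-0.5,-1,-18],[-0.5,-1,-28],[-0.5,-1,-38],[-0.5,-1,-45]],"yaw":[0,0,0,0,0],"gripper":[255,255,255,255,255]}'
python3 -m creep '{"translation":[[0,0,-2],[0,0,-4],[0,0,-5],[0,0,-5]],"yaw":[0,0,0,0],"gripper":[255,255,255,255]}'
```

```text
time_s: 11.5
ee_pos: [0.5566, -0.2316, 0.0563]
eef_rot: [-3.141, -0.005, 2.715]
force: [0.2, -0.2, -1.3]
grip_width: 0.0553
time_s: 11.83
ee_pos: [0.5567, -0.2317, 0.0516]
eef_rot: [-3.141, -0.005, 2.715]
force: [-0.7, 0.5, -0.4]
grip_width: 0.0555
```

```bash
python3 -m creep '{"translation":[[0,0,-1],[0,0,-1],[0,0,-1],[0,0,-1],[0,0,-1]],"yaw":[0,0,0,0,0],"gripper":[255,0,0,0,0]}'
python3 -m creep '{"translation":[[0,0,0],[0,0,0],[0,0,0],[0,0,0],[0,0,10]],"yaw":[0,0,0,0,0],"gripper":[0,0,0,0,0]}'
python3 -m creep '{"translation":[[0,0,20],[0,0,60],[0,0,100],[0,0,120],[0,0,120]],"yaw":[0,0,0,0,0],"gripper":[0,0,0,0,0]}'
python3 - <<'E'
from h import *
c=cam('wrist');print(disc(c,.046,.5543,-.2301,.035))
E
python3 -m creep '{"translation":[[10,36,0],[20,72,0],[30,107,-5],[37,145,-20],[37,145,-35]],"yaw":[0,0,0,0,0],"gripper":[0,0,0,0,0]}'
python3 -m creep '{"translation":[[0,0,-10],[0,0,-10],[0,0,-10]],"yaw":[0,0,0],"gripper":[0,0,0]}'
python3 - <<'E'
from h import *
c=cam('wrist');print(c['o']['ee_pos'],disc(c,.010,.594,-.084,.03))
E
```

```text
time_s: 12.25
ee_pos: [0.5568, -0.2317, 0.0507]
eef_rot: [-3.141, -0.005, 2.715]
force: [-0.5, 0.3, -0.4]
grip_width: 0.0782
time_s: 12.67
ee_pos: [0.5559, -0.2313, 0.0593]
eef_rot: [-3.141, -0.008, 2.715]
force: [0.2, 0.3, -1.0]
grip_width: 0.094
time_s: 13.08
ee_pos: [0.5575, -0.2321, 0.1856]
eef_rot: [-3.14, 0.001, 2.715]
force: [-0.3, -1.1, 0.4]
grip_width: 0.0937
([array([ 555.7, -230.9]), np.float64(28.1)], 'zmed', np.float64(0.0472), 'slope', array([ 0.002, -0.001,  0.047]), 3180)
time_s: 13.55
ee_pos: [0.5942, -0.081, 0.1463]
eef_rot: [-3.141, -0.004, 2.72]
force: [-0.3, 0.6, -0.6]
grip_width: 0.0939
time_s: 13.8
ee_pos: [0.5937, -0.0815, 0.1356]
eef_rot: [-3.141, -0.005, 2.719]
force: [0.4, 0.2, 0.3]
grip_width: 0.0937
[ 0.59372702 -0.08152848  0.13561212] ([array([594.8, -84. ]), np.float64(22.0)], 'zmed', np.float64(0.0107), 'slope', array([ 0.001, -0.002,  0.011]), 1840)
```

The wheel is seated flat (top about 46.5 mm after bias, centre within 1.5 mm). The spacer measures 22.0 mm in radius at (594.8,-84.0).

```bash
python3 -m creep '{"translation":[[1,-2.5,-35],[1,-2.5,-70],[1,-2.5,-100],[1,-2.5,-113],[1,-2.5,-113]],"yaw":[0,0,0,0,0],"gripper":[0,0,0,0,80]}'
python3 -m creep '{"translation":[[0,0,0],[0,0,0],[0,0,0],[0,0,0],[0,0,0]],"yaw":[0,0,0,0,0],"gripper":[255,255,255,255,255]}'
python3 -m creep '{"translation":[[0,0,0],[0,0,0],[0,0,0],[0,0,0],[0,0,0]],"yaw":[0,0,0,0,0],"gripper":[255,255,255,255,255]}'
python3 -m creep '{"translation":[[0,0,20],[0,0,50],[0,0,80],[0,0,110],[0,0,120]],"yaw":[0,0,0,0,0],"gripper":[255,255,255,255,255]}'
python3 -m creep '{"translation":[[-8,-30,0],[-16,-60,0],[-24,-90,0],[-32,-120,0],[-38,-148,0]],"yaw":[0,0,0,0,0],"gripper":[255,255,255,255,255]}'
python3 -m creep '{"translation":[[0,0,0],[0,0,0]],"yaw":[0,0],"gripper":[255,255]}'
python3 - <<'E'
from h import *
c=cam('wrist');save(c,'w7');e=np.array(c['o']['ee_pos']);print(e);d=cloud(c)-e
s=(np.hypot(d[...,0],d[...,1])<.024)&(abs(d[...,2])<.04);h,b=np.histogram(d[s][:,2],np.arange(-.03,.01,.002));print(dict(zip((b*1e3).round().tolist(),h.tolist())))
for u,v in((319,290),(319,300)): print(u,v,(ray(c,u,v,e[2]-.012)-e)*1e3)
E
```

```text
time_s: 14.27
ee_pos: [0.5943, -0.0851, 0.0218]
eef_rot: [-3.141, -0.007, 2.717]
force: [-0.3, 0.2, -0.1]
grip_width: 0.0902
time_s: 14.68
ee_pos: [0.5947, -0.0852, 0.0228]
eef_rot: [-3.141, -0.005, 2.717]
force: [0.0, 0.7, -0.6]
grip_width: 0.0575
time_s: 15.1
ee_pos: [0.595, -0.0851, 0.0233]
eef_rot: [-3.141, -0.004, 2.717]
force: [-1.4, 2.1, 6.2]
grip_width: 0.0429
time_s: 15.52
ee_pos: [0.5962, -0.0854, 0.1476]
eef_rot: [3.141, 0.001, 2.717]
force: [0.4, -0.4, 0.0]
grip_width: 0.043
time_s: 15.93
ee_pos: [0.5572, -0.2348, 0.1465]
eef_rot: [3.141, -0.001, 2.717]
force: [0.6, 0.0, -0.7]
grip_width: 0.0428
time_s: 16.1
ee_pos: [0.5564, -0.2358, 0.1452]
eef_rot: [3.141, -0.002, 2.715]
force: [-0.1, 0.4, -0.5]
grip_width: 0.0431
[ 0.556389   -0.23579641  0.14523154]
{-30.0: 0, -28.0: 0, -26.0: 0, -24.0: 5, -22.0: 62, -20.0: 204, -18.0: 210, -16.0: 380, -14.0: 3592, -12.0: 525, -10.0: 42, -8.0: 39, -6.0: 53, -4.0: 50, -2.0: 49, 0.0: 53, 2.0: 52, 4.0: 58, 6.0: 58}
319 290 [ -7.498905     3.92398723 -12.        ]
319 300 [ -2.93221113   1.8491631  -12.        ]
```

View pics/w7.png

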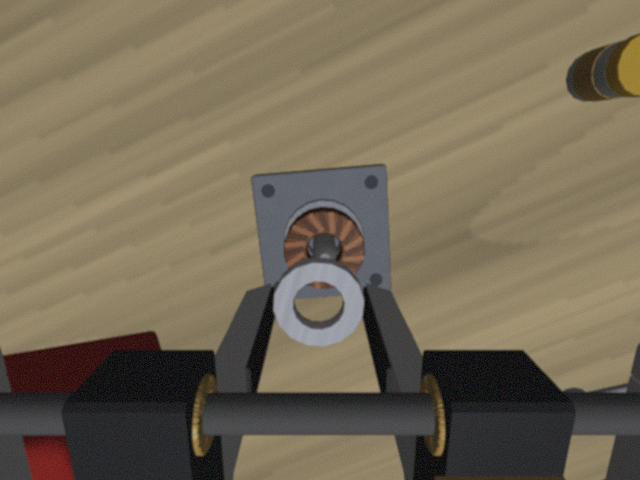

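The spacer is held level at (319,304), about (-1.1, +1.0) mm from the TCP. The stack below looks right.

```bash
python3 -m creep '{"translation":[[-0.8,3.5,-15],[-0.8,3.5,-30],[-0.8,3.5,-42],[-0.8,3.5,-42],[-0.8,3.5,-42]],"yaw":[0,0,0,0,0],"gripper":[255,255,255,255,255]}'
```

```text
time_s: 16.57
ee_pos: [0.5561, -0.2304, 0.1031]
eef_rot: [3.141, -0.003, 2.717]
force: [0.0, 0.7, 0.2]
grip_width: 0.0427
```

```bash
python3 -m creep '{"translation":[[-0.5,-1,-8],[-0.5,-1,-16],[-0.5,-1,-24],[-0.5,-1,-30],[-0.5,-1,-30]],"yaw":[0,0,0,0,0],"gripper":[255,255,255,255,255]}'
python3 -m creep '{"translation":[[0,0,-1],[0,0,-2],[0,0,-3],[0,0,-4]],"yaw":[0,0,0,0],"gripper":[255,255,255,255]}'
```

```text
time_s: 16.98
ee_pos: [0.555, -0.2311, 0.0714]
eef_rot: [3.141, -0.006, 2.717]
force: [-0.9, -0.4, -0.6]
grip_width: 0.0431
time_s: 17.32
ee_pos: [0.5552, -0.2313, 0.0691]
eef_rot: [3.141, -0.005, 2.717]
force: [-10.4, 3.7, 23.1]
grip_width: 0.0427
```

```bash
python3 -m creep '{"translation":[[0,0,0.5],[0,0,0.5],[0,0,0.5],[0,0,0.5],[0,0,0.5]],"yaw":[0,0,0,0,0],"gripper":[255,0,0,0,0]}'
python3 -m creep '{"translation":[[0,0,0],[0,0,0],[0,0,0],[0,0,0],[0,0,10]],"yaw":[0,0,0,0,0],"gripper":[0,0,0,0,0]}'
python3 -m creep '{"translation":[[0,0,20],[0,0,60],[0,0,90],[0,0,110],[0,0,110]],"yaw":[0,0,0,0,0],"gripper":[0,0,0,0,0]}'
python3 - <<'E'
from h import *
c=cam('wrist');print(disc(c,.056,.5543,-.2301,.026));print(disc(c,.046,.5543,-.2301,.035))
E
python3 -m creep '{"translation":[[-9,36,0],[-18,72,0],[-27,107,0],[-35,143,0],[-41,157,0]],"yaw":[0,0,0,0,0],"gripper":[0,0,0,0,0]}'
python3 -m creep '{"translation":[[-9,36,0],[-18,72,0],[-27,107,-20],[-35,143,-40],[-41,157,-55]],"yaw":[0,0,0,0,0],"gripper":[0,0,0,0,0]}'
python3 -m creep '{"translation":[[0,0,0],[0,0,0]],"yaw":[0,0],"gripper":[0,0]}'
python3 - <<'E'
from h import *
c=cam('wrist');print(c['o']['ee_pos'],disc(c,.026,.4734,.0828,.03))
E
```

```text
time_s: 17.73
ee_pos: [0.5552, -0.2313, 0.0694]
eef_rot: [3.141, -0.005, 2.717]
force: [-0.2, -0.4, 0.0]
grip_width: 0.0661
time_s: 18.15
ee_pos: [0.5544, -0.2309, 0.078]
eef_rot: [3.141, -0.008, 2.717]
force: [-0.2, 0.6, 0.0]
grip_width: 0.0935
time_s: 18.57
ee_pos: [0.5558, -0.2315, 0.1939]
eef_rot: [3.141, 0.0, 2.717]
force: [0.4, 0.1, 0.1]
grip_width: 0.0944
([array([ 555.2, -230.9]), np.float64(21.9)], 'zmed', np.float64(0.0566), 'slope', array([0.005, 0.001, 0.057]), 1727)
([array([ 555.8, -230.9]), np.float64(28.2)], 'zmed', np.float64(0.0472), 'slope', array([ 0.007, -0.002,  0.047]), 1230)
time_s: 19.03
ee_pos: [0.5129, -0.0709, 0.1903]
eef_rot: [3.141, -0.005, 2.719]
force: [0.9, 0.6, -0.2]
grip_width: 0.0939
time_s: 19.45
ee_pos: [0.4704, 0.0889, 0.1336]
eef_rot: [3.141, -0.006, 2.721]
force: [0.4, -0.1, 0.1]
grip_width: 0.094
time_s: 19.62
ee_pos: [0.4698, 0.089, 0.1329]
eef_rot: [-3.141, -0.008, 2.722]
force: [-0.2, -0.8, -0.2]
grip_width: 0.0941
[0.46982543 0.08901916 0.13289607] ([array([473.6,  85.1]), np.float64(18.7)], 'zmed', np.float64(0.0267), 'slope', array([ 0.013, -0.011,  0.027]), 1978)
```

The spacer is seated flat at 56.6 mm. The nut measures 18.7 mm in radius at (473.6,85.1), so I grasp it.

```bash
python3 -m creep '{"translation":[[3.8,-3,-35],[3.8,-3,-70],[3.8,-3,-95],[3.8,-3,-107],[3.8,-3,-107]],"yaw":[0,0,0,0,0],"gripper":[0,0,0,0,80]}'
python3 -m creep '{"translation":[[0,0,0],[0,0,0],[0,0,0],[0,0,0],[0,0,0]],"yaw":[0,0,0,0,0],"gripper":[255,255,255,255,255]}'
python3 -m creep '{"translation":[[0,0,0],[0,0,0],[0,0,0],[0,0,0],[0,0,0]],"yaw":[0,0,0,0,0],"gripper":[255,255,255,255,255]}'
python3 -m creep '{"translation":[[0,0,20],[0,0,50],[0,0,80],[0,0,115],[0,0,130]],"yaw":[0,0,0,0,0],"gripper":[255,255,255,255,255]}'
python3 -m creep '{"translation":[[9,-36,0],[18,-72,0],[27,-107,0],[36,-140,0],[41,-157,0]],"yaw":[0,0,0,0,0],"gripper":[255,255,255,255,255]}'
python3 -m creep '{"translation":[[9,-36,0],[18,-72,0],[27,-107,0],[36,-140,0],[41,-157,0]],"yaw":[0,0,0,0,0],"gripper":[255,255,255,255,255]}'
python3 -m creep '{"translation":[[0,0,0],[0,0,0]],"yaw":[0,0],"gripper":[255,255]}'
python3 - <<'E'
from h import *
c=cam('wrist');save(c,'w8');e=np.array(c['o']['ee_pos']);print(e);d=cloud(c)-e
s=(np.hypot(d[...,0],d[...,1])<.024)&(abs(d[...,2])<.04);h,b=np.histogram(d[s][:,2],np.arange(-.03,.01,.002));print(dict(zip((b*1e3).round().tolist(),h.tolist())))
for u,v in((319,310),(319,320)): print(u,v,(ray(c,u,v,e[2]-.001)-e)*1e3)
E
```

```text
time_s: 20.08
ee_pos: [0.4741, 0.0838, 0.0251]
eef_rot: [-3.14, -0.009, 2.719]
force: [0.2, 0.3, -0.5]
grip_width: 0.0904
time_s: 20.5
ee_pos: [0.4745, 0.0837, 0.0259]
eef_rot: [-3.141, -0.008, 2.719]
force: [-0.9, 0.5, 0.2]
grip_width: 0.0574
time_s: 20.92
ee_pos: [0.4746, 0.0838, 0.026]
eef_rot: [-3.141, -0.008, 2.72]
force: [-1.0, 0.7, 3.3]
grip_width: 0.0355
time_s: 21.33
ee_pos: [0.4755, 0.0839, 0.1599]
eef_rot: [3.14, -0.004, 2.72]
force: [-0.2, 0.1, -0.3]
grip_width: 0.0355
time_s: 21.75
ee_pos: [0.5168, -0.0762, 0.1597]
eef_rot: [3.141, -0.004, 2.718]
force: [-0.3, 0.3, -1.6]
grip_width: 0.0353
time_s: 22.17
ee_pos: [0.5578, -0.2365, 0.1592]
eef_rot: [3.141, -0.005, 2.716]
force: [-0.0, -0.4, -1.3]
grip_width: 0.0353
time_s: 22.33
ee_pos: [0.5574, -0.2372, 0.1583]
eef_rot: [3.141, -0.006, 2.714]
force: [-0.7, -0.2, -0.7]
grip_width: 0.0354
[ 0.5574159  -0.23717     0.15834279]
{-30.0: 0, -28.0: 0, -26.0: 13, -24.0: 73, -22.0: 89, -20.0: 84, -18.0: 118, -16.0: 127, -14.0: 126, -12.0: 159, -10.0: 133, -8.0: 127, -6.0: 157, -4.0: 255, -2.0: 957, 0.0: 3805, 2.0: 139, 4.0: 79, 6.0: 80}
319 310 [-2.87035897  1.78839158 -1.        ]
319 320 [ 1.52275659 -0.21099197 -1.        ]
```

View pics/w8.png

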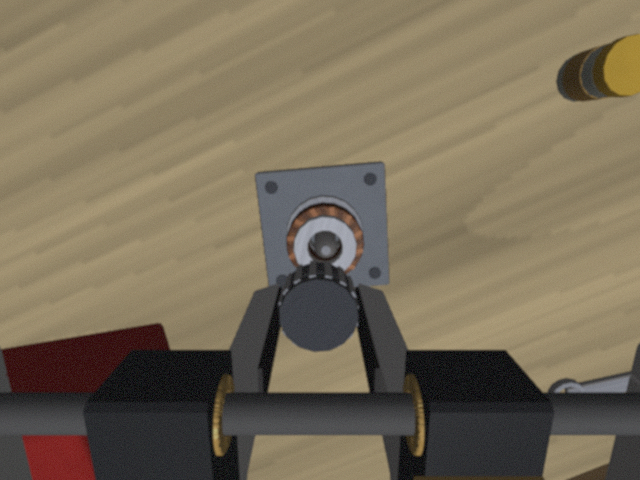

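The nut is held upright at (319,313), about (-1.5, +1.2) mm from the TCP. I'll correct for that and lower.

```bash
python3 -m creep '{"translation":[[-1.3,4.8,-15],[-1.3,4.8,-30],[-1.3,4.8,-45],[-1.3,4.8,-50],[-1.3,4.8,-50]],"yaw":[0,0,0,0,0],"gripper":[255,255,255,255,255]}'
```

```text
time_s: 22.8
ee_pos: [0.5556, -0.23, 0.1076]
eef_rot: [3.141, -0.008, 2.717]
force: [0.3, 0.3, -1.4]
grip_width: 0.0355
```

```bash
python3 -m creep '{"translation":[[0.5,-1.5,-6],[0.5,-1.5,-12],[0.5,-1.5,-17],[0.5,-1.5,-22],[0.5,-1.5,-22]],"yaw":[0,0,0,0,0],"gripper":[255,255,255,255,255]}'
python3 -m creep '{"translation":[[0,0,-1],[0,0,-2],[0,0,-3],[0,0,-3]],"yaw":[0,0,0,0],"gripper":[255,255,255,255]}'
```

```text
time_s: 23.22
ee_pos: [0.5558, -0.2313, 0.0845]
eef_rot: [3.141, -0.009, 2.717]
force: [-1.6, 0.6, -1.6]
grip_width: 0.0354
time_s: 23.55
ee_pos: [0.556, -0.2315, 0.0821]
eef_rot: [3.141, -0.009, 2.717]
force: [-0.5, -0.1, 3.5]
grip_width: 0.0352
```

Contact came at the expected height, so I release and check.

```bash
python3 -m creep '{"translation":[[0,0,0],[0,0,0],[0,0,0],[0,0,0],[0,0,0]],"yaw":[0,0,0,0,0],"gripper":[255,0,0,0,0]}'
python3 -m creep '{"translation":[[0,0,0],[0,0,0],[0,0,0],[0,0,0],[0,0,10]],"yaw":[0,0,0,0,0],"gripper":[0,0,0,0,0]}'
python3 -m creep '{"translation":[[0,0,20],[0,0,60],[0,0,90],[0,0,110],[0,0,110]],"yaw":[0,0,0,0,0],"gripper":[0,0,0,0,0]}'
python3 -m creep '{"translation":[[20,30,0],[20,60,0],[20,95,0],[20,130,0],[20,130,0]],"yaw":[0,0,0,0,0],"gripper":[0,0,0,0,0]}'
python3 - <<'E'
from h import *
for n in('top','side'):
    c=cam(n)
    for z,r in((.082,.022),(.056,.026),(.046,.035),(.020,.04)):
        try: print(n,z,disc(c,z,.5543,-.2301,r))
        except Exception as x: print(n,z,x)
    print('jar',disc(c,.054,.5272,-.013,.03))
c=load('side');R,p=pose(c);q=R.T@(np.array([.5543,-.2301,.05])-p);u,v=(q[:2]/q[2]*c['fx']+[c['cx'],c['cy']]).astype(int);print(u,v)
a=c['pixels'][max(0,v-70):v+70,u-90:u+90];b=load('top')['pixels'][140:280,270:450]
cv2.imwrite('pics/fin.png',cv2.resize(np.vstack([a[:140],b]),None,fx=2.1,fy=2.1,interpolation=cv2.INTER_CUBIC)[...,::-1])
E
```

```text
time_s: 23.97
ee_pos: [0.556, -0.2315, 0.0821]
eef_rot: [3.141, -0.009, 2.717]
force: [1.2, -0.1, -0.1]
grip_width: 0.0584
time_s: 24.38
ee_pos: [0.5552, -0.2311, 0.0906]
eef_rot: [3.141, -0.012, 2.716]
force: [0.0, 0.6, -0.9]
grip_width: 0.0916
time_s: 24.8
ee_pos: [0.5565, -0.2317, 0.2065]
eef_rot: [3.141, -0.004, 2.717]
force: [0.8, 0.3, 0.1]
grip_width: 0.0941
time_s: 25.22
ee_pos: [0.5763, -0.0968, 0.2066]
eef_rot: [3.14, -0.004, 2.72]
force: [0.5, 0.9, 0.0]
grip_width: 0.0942
top 0.082 ([array([ 554.5, -231.8]), np.float64(18.3)], 'zmed', np.float64(0.0822), 'slope', array([ 0.015, -0.007,  0.082]), 218)
top 0.056 need at least one array to concatenate
top 0.046 ([array([ 550.9, -226.3]), np.float64(26.6)], 'zmed', np.float64(0.0463), 'slope', array([-0.03 ,  0.021,  0.046]), 77)
top 0.02 ([array([ 527.3, -225.8]), np.float64(3.1)], 'zmed', np.float64(0.0194), 'slope', array([0.877, 0.005, 0.043]), 9)Traceback (most recent call last):
  File "<stdin>", line 7, in <module>
  File "h.py", line 22, in disc
    k=np.concatenate(cv2.findContours(m,0,1)[0]);xy=np.array([ray(c,*x[0],z)[:2] for x in k],np.float32)*1e3
ValueError: need at least one array to concatenate
```

The nut top is at 82.2 mm, as expected. The jar is hidden from the top camera, probably by the arm, so I'll check it from the side and wrist cameras.

```bash
python3 -m creep '{"translation":[[10,-40,0],[20,-80,0],[30,-120,0],[30,-120,0],[30,-120,0]],"yaw":[0,0,0,0,0],"gripper":[0,0,0,0,0]}'
python3 - <<'E'
from h import *
for n in('top','side','wrist'):
    c=cam(n)
    for nm,a in(('jar',(.054,.5272,-.013,.03)),('nut',(.082,.5543,-.2301,.022))):
        try: print(n,nm,disc(c,*a))
        except Exception as x: print(n,nm,'hidden')
a=load('side')['pixels'][150:330,180:480];b=load('wrist')['pixels'][::2,::2]
b=cv2.copyMakeBorder(b,0,0,0,0,0)
cv2.imwrite('pics/fin.png',np.vstack([cv2.resize(a,(600,340),interpolation=cv2.INTER_CUBIC),cv2.copyMakeBorder(b,0,0,0,280,0)])[...,::-1])
E
```

```text
time_s: 25.68
ee_pos: [0.6059, -0.2217, 0.2056]
eef_rot: [3.141, -0.005, 2.717]
force: [-0.0, 0.5, -0.4]
grip_width: 0.094
top jar ([array([527.6, -12.9]), np.float64(17.6)], 'zmed', np.float64(0.0543), 'slope', array([-0.029, -0.   ,  0.054]), 198)
top nut hidden
side jar ([array([527. , -10.4]), np.float64(18.9)], 'zmed', np.float64(0.0541), 'slope', array([ 0.018, -0.006,  0.054]), 224)
side nut ([array([ 554.2, -228.6]), np.float64(19.6)], 'zmed', np.float64(0.0817), 'slope', array([ 0.02 , -0.027,  0.082]), 167)
wrist jar ([array([528.6, -12.2]), np.float64(18.7)], 'zmed', np.float64(0.0548), 'slope', array([-0.004,  0.026,  0.055]), 2179)
wrist nut ([array([ 555.4, -230.5]), np.float64(18.5)], 'zmed', np.float64(0.0827), 'slope', array([ 0.003, -0.006,  0.083]), 1986)
```

View pics/fin.png

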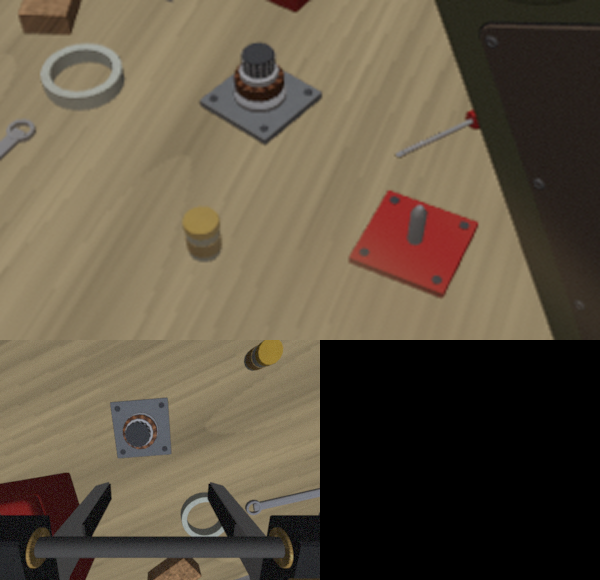

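The final picture shows flange, wheel, spacer and nut stacked on the grey stand at (258,80). The jar is upright at (202,232), the gripper is clear, and the arm touches nothing.

```bash
python3 -c "
from station import ctrl
print(ctrl.hand_in(), ctrl.get_obs()['time_s'])"
```

```text
the job is handed in; nothing more can be done
the job is handed in; nothing more can be done
```

The wheel set is made up on the grey stand's arbor in the order asked: flange (hub up), flap wheel, spacer, cap nut. I handed it in at about 26 s of robot time, against the 109 s limit.

- **Seating:** measured right after each part was placed, the top faces lay at 28.5, 47.2, 56.6 and 82.2 mm. The nominal heights are 28, 46, 56 and 82 mm. All four looked flat and were within about 2 mm of the arbor axis.
- **Jar:** it is standing at (528, -13) mm, the same place as at the start to within measuring error.
- **Forces:** the highest wrist force I saw was about 26 N, when the spacer seated. It was read only at the end of each move.
- **Checks that failed or disagreed:**
  - The arm hid the jar, and later the nut, from the top camera. I checked those from the other views or after moving the arm.
  - The wheel read 1.2 mm high from the wrist camera, which generally read about 0.5 to 1 mm high. The top camera later put it at 46.3 mm, from a small visible patch.
  - The side camera placed the jar about 2.5 mm off in y, which is about the calibration error.

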